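# Fetch a spacer plug out of a deep pocket with sprung tongs

## Robot

A 7-joint arm with a two-finger parallel gripper is mounted at the origin on a cart in front of the work surface, level with it; the furniture and walls round the work are solid. World frame = base frame: x ahead of the robot, y to its left, z up, the work surface at z = 0. Lengths are in m, angles in rad, forces in N, time in s.
With the tool pointing down it reaches from about 0.4 to 0.85 m from the base axis. Payload 4.5 kg.
Tool frame: the origin (TCP) lies at the very end of the fingers, on their centre line; the grasp point (between the pads) lies 19 mm behind it (r.grip_point_offset is the distance from the TCP to the grasp point, in m); z points along the fingers, y is the line along which they close (so a half turn about z gives the same grasp; the last joint's range is limited). The gripper opens to 88 mm and grips with 3 to 60 N. Pads are 18 mm wide; open, the fingers measure 123 mm over their backs; the gripper's body (75 mm by 187 mm) begins 45 mm behind the grasp point.
Start: joints at [-1.3, 0.689, -0.195, 1.565, 0.157, 0.902, -0.215], TCP at [0.147, 0.608, 0.239] pointing down, gripper open.
Joint ranges: [-3.01, 3.01], [-0.46, 2.08], [-1.47, 1.51], [0.13, 2.56], [-1, 4.14], [0.04, 2.09], [-2.66, 2.66]. Speed limits (rad/s): [2.57, 2.57, 3.14, 3.14, 3.14, 3.14, 3.14].

## Interface

Orientations are given as a unit quaternion [x, y, z, w].
In Python, from plant import r gives the robot as it stands.
- The arm moves only by the tool carry_out, never from a script. Its argument "rows" is a list of rows, each a list of 3 entries, a list of its own where there are three numbers: the shift along the tool's x, y, z in cm, then the turn, a rotation vector about the tool's x, y, z in degrees, then the closure, from 0 (fully open) to 1 (shut). A call has 1 to 12 rows; each row is the pose to reach, as a shift and turn from the pose commanded when the call began, along the tool's axes at that moment; what a row does not reach only later rows make up. A row lasts 1/10 s, in which the tool goes at most 50 mm and 8.59 degrees, less where a joint would pass 70% of its speed; a pose out of reach is approached as far as the arm can. A call with a gripper value outside its range is refused whole. The fingers move at their own pace and stop on an object; "newtons" is the grip in N (left out, the last holds). Time passes only in rows, so rows that repeat a pose let the fingers close. It gives the time, the measured TCP pose, the force, the opening and the grip force at its end, in the units of the state.
- r.get_state(): the state, without advancing time (a new reading comes with each control period).
- r.snapshot(name): name is "side" or "top" or "wrist"; returns a dict with "image" (480x640x3 uint8, red, green, blue), "fx", "fy", "cx", "cy" (pixels), "pose" (4x4, takes a point from camera to world coordinates). Camera axes: x right, y up, looking along -z (the intrinsics and any distortion apply to the point x, -y, -z); pixel columns grow to the right and rows downward; lengths in m; the calibration is good to about 2 mm. A picture is of the moment at which its call begins. There is no depth.
- r.finish_job(): hands the job in; it is judged then, once.
The state is a dict: "clock": time; "q": joint angles; "qd": joint speeds; "joint_torque": joint torques, N m; "tool_pos": TCP position; "eef_rot": TCP orientation; "contact_force": force on the tool from outside, world axes, zero at the start; "moment": the same for the moment, N m; "opening": opening from 0.0 (shut) to 1.0 (fully open); "finger_force": force on a finger pad.
Only numpy, scipy, OpenCV 4.12 (cv2) and the standard library are available. Lean on these libraries where they do the work, as an engineer would, in place of code of your own. Each camera call takes 0.05 s, during which the arm holds its last target. There are 200 camera calls.

## Task

Take the sprung tongs from their blue stand without squeezing them shut, and lower them open into the narrow pocket of the aluminium block until you feel both tips resting gently on its floor, on either side of the brass plug; never press or wedge them hard against the block, neither then nor while squeezing. Squeeze the tongs so that their toes close under the plug's head, lift the plug out and set it down (do not drop it) in the petri dish. Then put the tongs back upright in their stand, fully home, and let go, leaving the litmus box, the marker and the dropper bottle where they are.

Things in the scene. Friction and masses are not known exactly. Their poses are not given: they have to be found in the camera images.
- tongs_grip (a point): Middle of the grip of the sprung tongs (0.11 to 0.16 kg, 121 mm long), which start upright, tips down, in the blue stand. On their centre line, 93 mm above the tips, 28 mm below the top; z up along the tongs, y the line along which the legs close. Black rubber pads, 14 mm wide (x) and 36 mm high, centred here, 44 mm over their outside when open. The same turned by half a turn.
- tongs_tip (a point): Point between the tips of the tongs, at the toes' underside, on the centre line (axes as tongs_grip). The two steel legs are 12 mm wide (x), 4 mm thick, 39 mm over the outside when open. Each ends in a toe 3 mm high that reaches 3.5 mm inward; the gap between the toes is 24 mm when open.
- tongs: The tongs as a whole; origin and axes as tongs_tip. The legs stay parallel; a spring pushes each outward: squeezing takes 1.25 N on each pad per mm of width taken off (5 N at 40 mm over the pads, 17.5 N at 30 mm). At 39.5 to 41 mm over the pads they are held and still open enough for the plug's head and narrow enough for the pocket; at 30 mm the toes meet the plug's stem.
- leg_left (a joint): How far the leg on the tongs' +y side is squeezed in, in m: 0 open, about 0.007 when closed on the plug's stem (the toe gap is 0.024 minus both legs' values), 0.0085 at the stop. Springs back to 0 when let go.
- leg_right (a joint): The same for the leg on the tongs' -y side.
- plug_center (a point): Centre of the brass spacer plug, 11 mm high, 20 g, like a mushroom: a stem 10 mm in diameter and 5 mm high under a conical head, 16 mm across at its underside, 6 mm at its top. Stands on the pocket's floor within 1.5 mm of the middle; this point is 5.5 mm above its underside. The toes fit under its head only with the tips on the floor or up to 1.5 mm above it.
- plug: The plug as a whole; origin at the centre of its underside, z up.
- block: Fixed aluminium block, 90 x 100 x 70 mm on a black foot, origin at the centre of its underside. Seen from its front (its -x side) it has one narrow rectangular pocket in the middle of its top and two round wells behind it, which are not used.
- pocket_mouth (a point): Centre of the pocket's mouth, level with the block's top (70 mm above the bench). The pocket is 18 mm (along this x) by 41 mm (along this y), 46 to 56 mm deep (it differs each time), with upright walls and no lead-in.
- pocket_floor (a point): Centre of the pocket's flat hard floor, 14 to 24 mm above the bench, axes as pocket_mouth. Its height is measured no better than to 2 mm or so, so it must be felt. More than 15 N on it is too hard. Fingers whose pads swing forward as they close push the tongs down on it: ease up 1 to 1.5 mm as you squeeze.
- floor_piece: Fixed steel piece that forms the pocket's floor, 12 mm high; origin at the centre of its underside, 12 mm below pocket_floor.
- socket_mouth (a point): Centre of the mouth of the socket of the fixed blue tongs stand (56 x 76 x 50 mm), level with its top, 50 mm above the bench. The socket is 16 mm (along this x) by 43 mm (along this y), 44 mm deep, no lead-in.
- socket_floor (a point): Centre of the flat floor of that socket, 6 mm above the bench, axes as socket_mouth. The tongs' tips rest on it.
- dish: Loose clear glass petri dish, 60 mm across, 12 mm high, 50 g; origin at the centre of its underside.
- dish_floor (a point): Centre of the petri dish's inner floor, 2 mm above the bench; the inside is about 54 mm across.
- litmus: Yellow litmus paper box, 42 x 75 x 14 mm, a bystander, origin under its centre.
- pen: White marker with a dark blue cap, 126 mm long, 12 mm thick, a bystander.
- dropper: Dropper bottle with a black top, 25 mm across, 80 mm high, a bystander, origin under its centre.
Mind the look-alikes: they are no part of the job. What is shaped like the block but orange, pink or purple is not meant.

How it is judged:
By the outcome, as a careful person would: the job done as asked, in the order asked, and still so for the second after the job is handed in, with the robot touching nothing.
It also fails if it takes over 72 s, if anything falls off the work surface, if the arm or the gripper's body presses on something with over 40 N, if the wrist force passes 120 N, or if a joint passes its speed limit or range.

## Working session

There is one attempt and no reset: what is moved stays moved. The work goes in short steps, Python scripts to look and compute and a tool call to move; the robot and the scene stay as the last step left them, time stands still between calls to the robot, and variables do not carry over. Pictures are saved under pics/ and viewed, at most 10 in all, crops included, and the job is handed in when it is done.

Besides the shell and the picture viewer there is one more tool, called after "Emit:" as name(argument=value, ...), one argument or row to a line, values as JSON. carry_out: Moves the arm, as the interface text tells. Its arguments: {"type":"object","properties":{"rows":{"type":"array"},"newtons":{"type":"number"}},"required":["rows"]}

```bash
mkdir -p pics; ls
cat > h.py <<'E'
import numpy as np, cv2
from scipy.spatial.transform import Rotation as R
def ray(s,u,v):
    d=np.array([(u-s['cx'])/s['fx'],-(v-s['cy'])/s['fy'],-1.]); P=np.array(s['pose'])
    return P[:3,3],P[:3,:3]@d
def onz(s,u,v,z):
    o,d=ray(s,u,v); return o+d*(z-o[2])/d[2]
def proj(s,p):
    P=np.array(s['pose']); c=P[:3,:3].T@(np.array(p)-P[:3,3]); return np.array([s['cx']+s['fx']*c[0]/-c[2], s['cy']-s['fy']*c[1]/-c[2]])
def tri(a,b):
    A=[];B=[]
    M=np.zeros((3,3));v=np.zeros(3)
    for o,d in (a,b):
        d=d/np.linalg.norm(d);Q=np.eye(3)-np.outer(d,d);M+=Q;v+=Q@o
    return np.linalg.solve(M,v)
def save(s,n): cv2.imwrite('pics/'+n,s['image'][...,::-1])
def rel(st,p,yaw=None):
    "shift in tool axes, cm, from TCP to world p"
    return R.from_quat(st['eef_rot']).inv().apply(np.array(p)-st['tool_pos'])*100
E
python3 - <<'E'
from plant import r
from h import *
import pickle
S={}
for n in('side','top','wrist'):
    s=r.snapshot(n);S[n]=s;save(s,n+'0.png');print(n,s['fx'],s['cx'],s['cy'],np.round(s['pose'],3).tolist(),s.keys())
pickle.dump(S,open('S0.pkl','wb'))
st=r.get_state();print({k:np.round(v,3) for k,v in st.items()}, r.grip_point_offset)
E
```

```text
pics
side 554.142188192155 319.41268171531163 231.8404983422605 [[-0.99, 0.074, -0.119, 0.353], [-0.14, -0.463, 0.875, 1.198], [0.01, 0.883, 0.469, 0.821], [0.0, 0.0, 0.0, 1.0]] dict_keys(['image', 'fx', 'fy', 'cx', 'cy', 'pose'])
top 602.0393288086383 325.9506337084269 242.93130810785286 [[0.006, 0.999, -0.051, 0.428], [-1.0, 0.006, -0.011, -0.17], [-0.011, 0.051, 0.999, 1.482], [0.0, 0.0, 0.0, 1.0]] dict_keys(['image', 'fx', 'fy', 'cx', 'cy', 'pose'])
wrist 383.7414695519437 315.3506571036656 241.7326139779596 [[0.236, -0.937, -0.259, 0.079], [0.972, 0.227, 0.065, 0.623], [-0.002, -0.267, 0.964, 0.384], [0.0, 0.0, 0.0, 1.0]] dict_keys(['image', 'fx', 'fy', 'cx', 'cy', 'pose'])
{'clock': np.float64(0.15), 'q': array([-1.3  ,  0.69 , -0.194,  1.566,  0.157,  0.903, -0.215]), 'qd': array([ 0.001, -0.002,  0.002, -0.003, -0.001, -0.001, -0.001]), 'joint_torque': array([-1.0000e-03, -5.2786e+01, -1.2690e+00, -1.5359e+01, -5.3000e-02,
        4.0000e-03,  0.0000e+00]), 'tool_pos': array([0.147, 0.607, 0.238]), 'eef_rot': array([ 0.118,  0.993, -0.001, -0.   ]), 'contact_force': array([-0.563,  0.421, -0.604]), 'moment': array([ 0.007, -0.004, -0.014]), 'finger_force': np.float64(0.0), 'opening': np.float64(0.999)} 0.0187
```

View pics/top0.png

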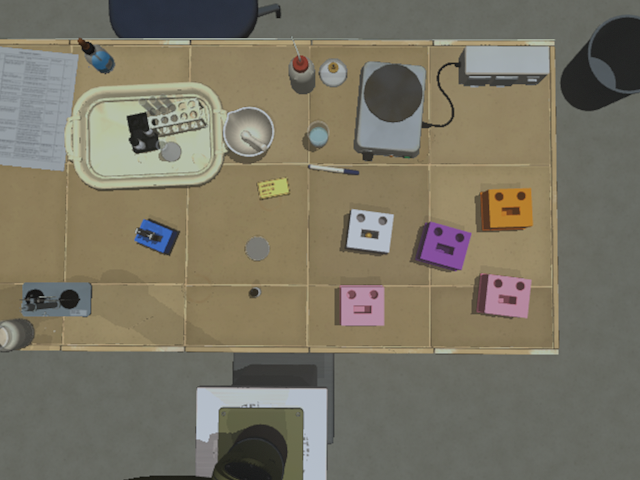

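View pics/side0.png

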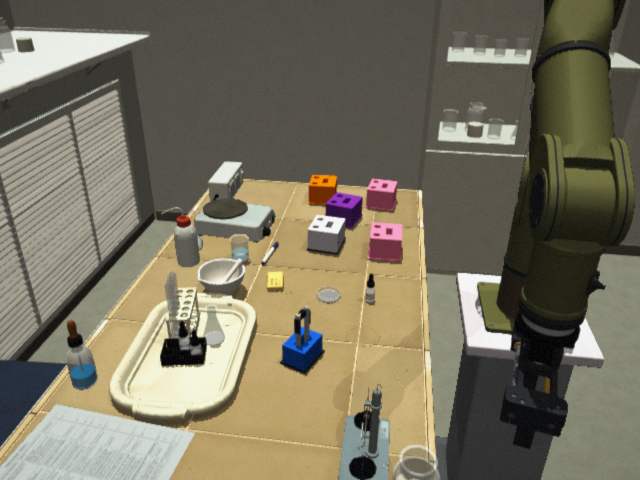

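The top view shows the stand at (155,236), the tongs in it leaning left by parallax, the white block at (370,231), the dish at (257,248), the dropper at (254,293), the litmus box at (273,188) and the pen at (333,170). The side view shows the stand at (302,350), upright tongs and the block at (326,233).

Run:
```python
from h import *
import pickle
S=pickle.load(open('S0.pkl','rb'));s=S['top']
im=s['image'];hsv=cv2.cvtColor(im,cv2.COLOR_RGB2HSV)
def comp(mask,box):
    m=np.zeros_like(mask);x0,y0,x1,y1=box;m[y0:y1,x0:x1]=mask[y0:y1,x0:x1]
    cs,_=cv2.findContours(m,cv2.RETR_EXTERNAL,cv2.CHAIN_APPROX_NONE);return max(cs,key=cv2.contourArea)
bl=cv2.inRange(hsv,(105,150,60),(125,255,255));c=comp(bl,(120,200,190,270))
def info(n,c,z):
    b=cv2.boxPoints(cv2.minAreaRect(c));P=np.array([onz(s,u,v,z) for u,v in b])[:,:2]
    print(n,b.round(1).tolist(),P.mean(0).round(4),[(round(float(np.linalg.norm(P[i]-P[i-1])),4),round(float(np.degrees(np.arctan2(*(P[i]-P[i-1])[::-1]))),1)) for i in range(4)])
info('stand',c,.05)
wh=cv2.inRange(hsv,(0,0,170),(180,40,255));c=comp(wh,(340,200,400,260));info('block',c,.07)
print('dish',onz(s,257,248,.006),'dropper',onz(s,254,292,.08),'litmus',onz(s,273,188,.014),'pen',onz(s,309,167,.006),onz(s,357,173,.006))
for n,p in(('stand',onz(s,156,236,.05)),('block',onz(s,370,231,.07))): print(n,p,proj(S['side'],p))
big=np.hstack([cv2.resize(im[210:262,125:185],(400,347),interpolation=3),cv2.resize(im[205:257,340:400],(400,347),interpolation=3)])
cv2.imwrite('pics/crop.png',big[...,::-1])
```

```text
stand [[134.5, 240.1999969482422], [143.8000030517578, 218.5], [172.39999389648438, 230.6999969482422], [163.10000610351562, 252.5]] [0.5172 0.2583] [(0.075, 67.3), (0.0564, -22.1), (0.0751, -112.7), (0.0563, 157.8)]
block [[346.70001220703125, 246.10000610351562], [351.6000061035156, 208.89999389648438], [393.0, 214.3000030517578], [388.20001220703125, 251.5]] [ 0.5314 -0.2574] [(0.0979, 82.9), (0.0883, -7.2), (0.0982, -97.2), (0.0882, 172.7)]
dish [0.49054919 0.01559095 0.006     ] dropper [0.38499156 0.0120137  0.08      ] litmus [ 0.63790719 -0.02293918  0.014     ] pen [ 0.69170644 -0.11064239  0.006     ] [ 0.67731658 -0.2292895   0.006     ]
stand [0.51596127 0.25216413 0.05      ] [302.94120825 337.78573491]
block [ 0.52941009 -0.25776094  0.07      ] [326.92392569 223.80834781]
```

View pics/crop.png

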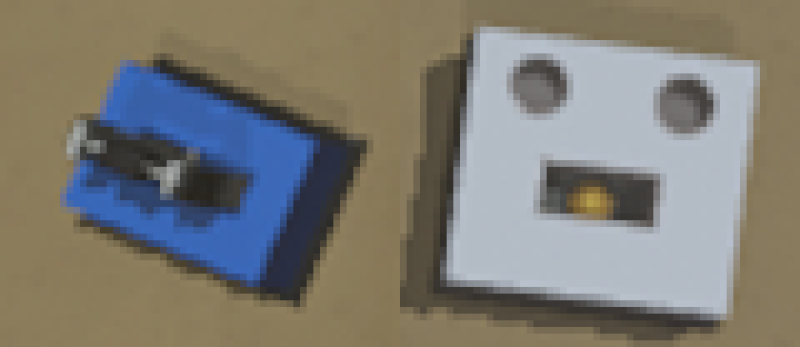

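The crop shows the stand, with its socket centred, and the block: pocket at about (600,193) in the crop, slightly in front of the block's centre, with the brass plug in it. The sizes match (75x56 mm and 98x88 mm).

Run:
```python
from plant import r
from h import *
st=r.get_state()
for z in (.36,.25):
  print(rel(st,[.517,.258,z]).round(2))
x=R.from_quat(st['eef_rot']).as_matrix();print(x.round(3), np.degrees(np.arctan2(x[1,1],x[0,1])))
```

```text
[-44.2  -25.26 -12.15]
[-44.2  -25.25  -1.15]
[[-0.972  0.235 -0.   ]
 [ 0.235  0.972 -0.001]
 [-0.    -0.001 -1.   ]] 76.43211541113246
```

Emit:
carry_out(
  rows=[
    [[0,0,-6],[0,0,0],0],
    [[0,0,-12],[0,0,0],0],
    [[0,0,-12],[0,0,0],0],
    [[-44.2,-25.3,-12.1],[0,0,9.1],0],
    [[-44.2,-25.3,-12.1],[0,0,9.1],0],
    [[-44.2,-25.3,-12.1],[0,0,9.1],0],
    [[-44.2,-25.3,-12.1],[0,0,9.1],0],
    [[-44.2,-25.3,-12.1],[0,0,9.1],0],
    [[-44.2,-25.3,-12.1],[0,0,9.1],0],
    [[-44.2,-25.3,-12.1],[0,0,9.1],0],
    [[-44.2,-25.3,-12.1],[0,0,9.1],0],
    [[-44.2,-25.3,-12.1],[0,0,9.1],0],
  ],
)

```text
clock: 1.35
tool_pos: [0.4749, 0.2969, 0.3595]
eef_rot: [0.196, 0.981, -0.0, -0.0]
contact_force: [0.3, 1.1, -0.5]
opening: 0.998
finger_force: 0.0
```

Run:
```python
from plant import r
from h import *
s=r.snapshot('wrist');save(s,'w1.png');import pickle;pickle.dump(s,open('w1.pkl','wb'))
st=r.get_state()
print(st['tool_pos'],rel(st,[.517,.258,.26]).round(2), proj(s,[.517,.258,.05]),s['pose'][:3,3])
```

```text
[0.48278472 0.28746048 0.35926888] [-4.23 -1.3   9.97] [300.12976523 239.0596973 ] [0.41112596 0.32294906 0.50555683]
```

View pics/w1.png

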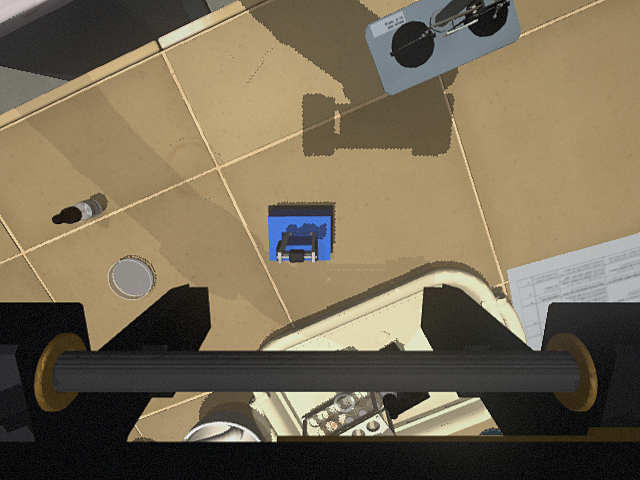

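The wrist view shows the stand's top at about columns 268–332, rows 216–262, square to the image, with the tongs' top at about (297,255). The dish is at (132,278) and the dropper at (80,210).

```bash
cat >> h.py <<'E'
def rect(s,mask,box,z):
    m=np.zeros_like(mask);x0,y0,x1,y1=box;m[y0:y1,x0:x1]=mask[y0:y1,x0:x1]
    cs,_=cv2.findContours(m,cv2.RETR_EXTERNAL,cv2.CHAIN_APPROX_NONE);c=max(cs,key=cv2.contourArea)
    W=np.array([onz(s,u,v,z)[:2] for u,v in c[:,0].astype(float)],np.float32)*1000
    (cx,cy),(w,h),a=cv2.minAreaRect(W); return (round(cx,1),round(cy,1)),(round(w,1),round(h,1)),round(a,1)
E
python3 - <<'E'
from h import *
import pickle
s=pickle.load(open('w1.pkl','rb'));im=s['image'];hsv=cv2.cvtColor(im,cv2.COLOR_RGB2HSV)
print(hsv[209:222,300].tolist())
for V in (100,150): print(rect(s,cv2.inRange(hsv,(100,120,V),(130,255,255)),(250,190,350,280),.05))
# silver pivots ends / tongs: dark columns around top z~.127
g=cv2.cvtColor(im,cv2.COLOR_RGB2GRAY)
print(g[256,265:335].tolist())
print(onz(s,277,257,.12),onz(s,317,257,.12))
print(proj(s,[.517,.258,.127]))
E
```

```text
[[117, 46, 56], [118, 65, 71], [121, 78, 72], [117, 72, 74], [121, 90, 68], [116, 65, 67], [146, 36, 57], [110, 167, 170], [110, 170, 224], [110, 170, 221], [109, 170, 220], [110, 167, 220], [110, 166, 219]]
((515.6, 257.5), (75.7, 56.0), 67.6)
((515.5, 257.4), (75.6, 55.8), 67.9)
[135, 138, 141, 140, 121, 115, 118, 116, 117, 121, 115, 101, 150, 193, 206, 202, 135, 151, 151, 154, 157, 151, 161, 157, 54, 50, 57, 60, 61, 65, 62, 65, 63, 67, 65, 57, 65, 60, 64, 153, 186, 175, 178, 175, 183, 172, 139, 204, 204, 196, 120, 183, 50, 104, 110, 106, 104, 102, 106, 112, 118, 117, 116, 115, 113, 129, 146, 145, 140, 142]
[0.50929901 0.23772798 0.12      ] [0.52558522 0.27662501 0.12      ]
[297.24301598 258.39437988]
```

Run:
```python
from plant import r
from h import *
st=r.get_state();print(st['tool_pos'])
for z in (.2,.08): print(rel(st,[.516,.2575,z]).round(2))
x=R.from_quat(st['eef_rot']).as_matrix();print(np.degrees(np.arctan2(x[1,1],x[0,1])),x[:,2])
```

```text
[0.48278472 0.28746048 0.35926888]
[-4.11 -1.36 15.97]
[-4.02 -1.31 27.97]
66.52815383937211 [ 0.00566445 -0.00714493 -0.99995843]
```

Emit:
carry_out(
  rows=[
    [[-4.1,-1.4,5],[0,0,-1],0],
    [[-4.1,-1.4,10],[0,0,-1],0],
    [[-4.1,-1.4,14],[0,0,-1],0],
    [[-4.1,-1.4,16],[0,0,-1],0],
    [[-4.1,-1.4,16],[0,0,-1],0],
    [[-4.1,-1.4,16],[0,0,-1],0],
    [[-4.1,-1.4,16],[0,0,-1],0],
  ],
)

```text
clock: 2.1
tool_pos: [0.5073, 0.271, 0.2015]
eef_rot: [0.188, 0.982, 0.001, 0.001]
contact_force: [-0.2, -0.1, 0.4]
opening: 0.996
finger_force: 0.0
```

```bash
cat >> h.py <<'E'
def where(r,p=None):
    st=r.get_state();x=R.from_quat(st['eef_rot']).as_matrix()
    print('t',round(float(st['clock']),2),'pos',np.round(st['tool_pos'],4),'yaw',np.degrees(np.arctan2(x[1,1],x[0,1])).round(2),'tz',x[:2,2].round(4),'qd',np.abs(st['qd']).max().round(3),'F',np.round(st['contact_force'],1))
    if p is not None: print('rel',rel(st,p).round(2))
    return st
E
python3 - <<'E'
from plant import r
from h import *
where(r,[.516,.2575,.08])
s=r.snapshot('wrist');save(s,'w2.png')
hsv=cv2.cvtColor(s['image'],cv2.COLOR_RGB2HSV)
print(rect(s,cv2.inRange(hsv,(100,120,150),(130,255,255)),(150,100,500,350),.05))
E
```

```text
t 2.1 pos [0.5073 0.271  0.2015] yaw 68.35 tz [0.0031 0.0021] qd 0.009 F [-0.2 -0.1  0.4]
rel [-1.28 -0.97 12.15]
((522.2, 272.9), (42.7, 55.0), 68.2)
```

Emit:
carry_out(
  rows=[
    [[-1.3,-1.0,1],[0,0,0.7],0],
    [[-1.3,-1.0,3],[0,0,0.7],0],
    [[-1.3,-1.0,3],[0,0,0.7],0],
    [[-1.3,-1.0,3],[0,0,0.7],0],
  ],
)

```text
clock: 2.55
tool_pos: [0.515, 0.2552, 0.1697]
eef_rot: [0.194, 0.981, -0.0, -0.0]
contact_force: [-0.4, 0.5, 0.6]
opening: 1.002
finger_force: 0.0
```

Run:
```python
from plant import r
from h import *
where(r,[.516,.2575,.08])
s=r.snapshot('wrist');save(s,'w2.png')
print(proj(s,[.516,.2575,.127]),proj(s,[.516,.2575,.05]))
```

```text
t 2.55 pos [0.515  0.2552 0.1697] yaw 67.58 tz [-0.0001 -0.0002] qd 0.015 F [-0.4  0.5  0.6]
rel [-0.01  0.25  8.97]
[321.60989612 272.43001298] [319.99091906 235.38327658]
```

View pics/w2.png

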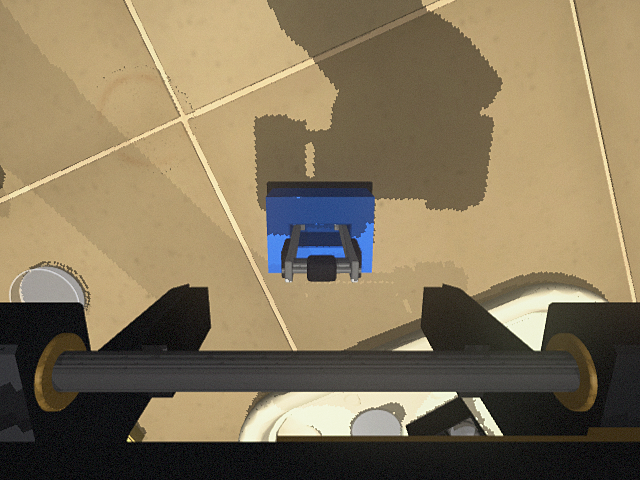

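The tongs' top is at (321,267), 5 px right of the fingers' midline, which agrees with the computed 2.5 mm in y.

Emit:
carry_out(
  rows=[
    [[0,0.25,3],[0,0,0],0],
    [[0,0.25,6],[0,0,0],0],
    [[0,0.25,8],[0,0,0],0],
    [[0,0.25,9],[0,0,0],0],
    [[0,0.25,9],[0,0,0],0],
    [[0,0.25,9],[0,0,0],0.3],
    [[0,0.25,9],[0,0,0],0.4],
    [[0,0.25,9],[0,0,0],0.45],
    [[0,0.25,9],[0,0,0],0.48],
    [[0,0.25,9],[0,0,0],0.5],
    [[0,0.25,9],[0,0,0],0.5],
    [[0,0.25,9],[0,0,0],0.5],
  ],
  newtons=10,
)

```text
clock: 3.8
tool_pos: [0.5157, 0.2582, 0.0797]
eef_rot: [0.194, 0.981, 0.0, 0.0]
contact_force: [0.9, 0.3, 0.8]
opening: 0.502
finger_force: 0.1
```

Run:
```python
from plant import r
from h import *
st=where(r,[.516,.2575,.08]);print(st['opening'],st['opening']*88,st['finger_force'])
```

```text
t 3.8 pos [0.5157 0.2582 0.0797] yaw 67.63 tz [0.0002 0.0002] qd 0.002 F [0.9 0.3 0.8]
rel [-0.06 -0.06 -0.03]
0.5015728579676915 44.13841150115685 0.06003029412227079
```

Emit:
carry_out(
  rows=[
    [[0,0,0],[0,0,0],0.52],
    [[0,0,0],[0,0,0],0.53],
    [[0,0,0],[0,0,0],0.543],
    [[0,0,0],[0,0,0],0.543],
    [[0,0,0],[0,0,0],0.543],
  ],
  newtons=20,
)

```text
clock: 4.3
tool_pos: [0.5156, 0.2582, 0.0796]
eef_rot: [0.194, 0.981, 0.0, 0.0]
contact_force: [-0.1, -0.7, 1.5]
opening: 0.459
finger_force: 4.9
```

Emit:
carry_out(
  rows=[
    [[0,0,-0.5],[0,0,0],0.543],
    [[0,0,-1.5],[0,0,0],0.543],
    [[0,0,-3],[0,0,0],0.543],
    [[0,0,-5],[0,0,0],0.543],
    [[0,0,-7],[0,0,0],0.543],
    [[0,0,-10],[0,0,0],0.543],
    [[0,0,-13],[0,0,0],0.543],
    [[0,0,-14],[0,0,0],0.543],
    [[0,0,-14],[0,0,0],0.543],
  ],
)

```text
clock: 5.2
tool_pos: [0.5163, 0.2585, 0.2211]
eef_rot: [0.194, 0.981, 0.001, 0.001]
contact_force: [0.8, -0.7, -1.2]
opening: 0.461
finger_force: 4.3
```

Run:
```python
from plant import r
from h import *
st=where(r,[.529,-.2,.22]);print(st['opening']*88,st['finger_force'])
s=r.snapshot('wrist');save(s,'w3.png')
s=r.snapshot('side');save(s,'s3.png')
im=cv2.resize(s['image'][180:380,220:420],(600,600),interpolation=3);cv2.imwrite('pics/s3c.png',im[...,::-1])
```

```text
t 5.2 pos [0.5163 0.2585 0.2211] yaw 67.62 tz [0.0028 0.0017] qd 0.044 F [ 0.8 -0.7 -1.2]
rel [-1.863e+01 -4.192e+01  4.000e-02]
40.54348272087535 4.302782083759666
```

View pics/s3c.png

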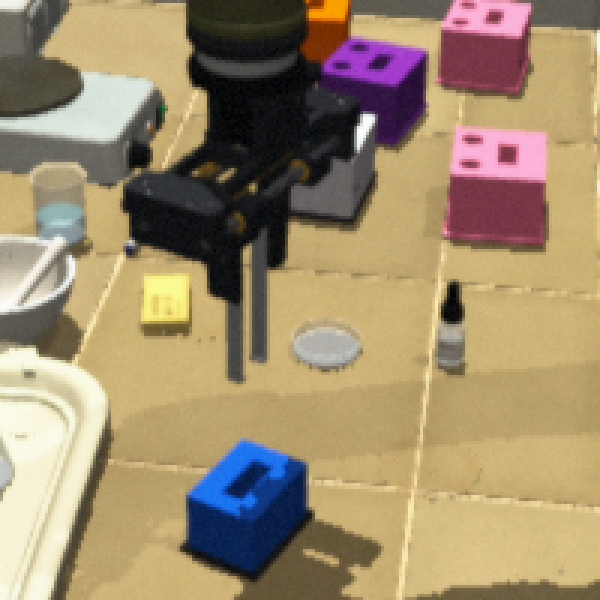

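The tongs hang upright in the gripper, legs open, clear of the now empty stand at (247,505) in the crop.

Emit:
carry_out(
  rows=[
    [[-2,-4,-1.9],[0,0,-2],0.543],
    [[-4.6,-8.6,-1.9],[0,0,-4],0.543],
    [[-24.6,-45.7,-1.9],[0,0,-15.2],0.543],
    [[-24.6,-45.7,-1.9],[0,0,-15.2],0.543],
    [[-24.6,-45.7,-1.9],[0,0,-15.2],0.543],
    [[-24.6,-45.7,-1.9],[0,0,-15.2],0.543],
    [[-24.6,-45.7,-1.9],[0,0,-15.2],0.543],
    [[-24.6,-45.7,-1.9],[0,0,-15.2],0.543],
    [[-24.6,-45.7,-1.9],[0,0,-15.2],0.543],
    [[-24.6,-45.7,-1.9],[0,0,-15.2],0.543],
    [[-24.6,-45.7,-1.9],[0,0,-15.2],0.543],
    [[-24.6,-45.7,-1.9],[0,0,-15.2],0.543],
  ],
)

```text
clock: 6.5
tool_pos: [0.567, -0.264, 0.2359]
eef_rot: [0.067, 0.998, -0.001, -0.002]
contact_force: [-0.3, -0.6, -1.4]
opening: 0.458
finger_force: 4.3
```

Emit:
carry_out(
  rows=[
    [[0,0,0],[0,0,0],0.543],
    [[0,0,0],[0,0,0],0.543],
    [[0,0,0],[0,0,0],0.543],
  ],
)

```text
clock: 6.8
tool_pos: [0.5694, -0.2557, 0.2382]
eef_rot: [0.061, 0.998, 0.001, -0.0]
contact_force: [-0.5, 0.7, -1.4]
opening: 0.455
finger_force: 4.3
```

Run:
```python
from plant import r
from h import *
import pickle
st=where(r,[.529,-.2575,.22]);print(st['opening']*88,st['finger_force'])
s=r.snapshot('wrist');save(s,'w4.png');pickle.dump((s,st),open('w4.pkl','wb'))
t=r.snapshot('top');pickle.dump(t,open('t4.pkl','wb'))
print(proj(s,[.526,-.2575,.07]))
```

```text
t 6.8 pos [ 0.5694 -0.2557  0.2382] yaw 83.01 tz [-0.0007  0.0015] qd 0.008 F [-0.5  0.7 -1.4]
rel [ 3.98 -0.67  1.82]
40.025226398757646 4.302846919963486
[307.15181874 169.28951213]
```

View pics/w4.png

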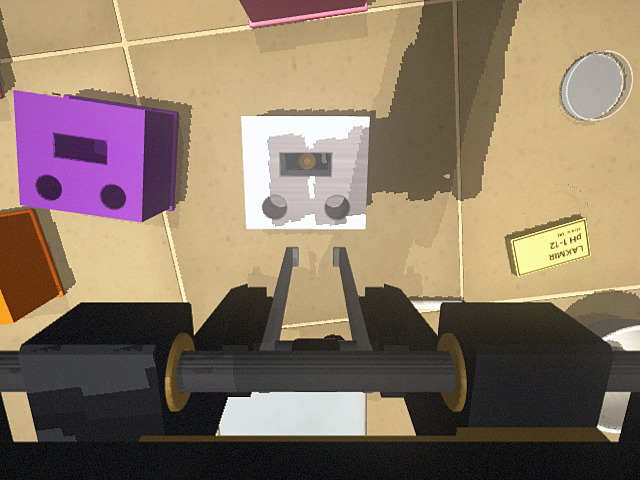

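The wrist view shows the pocket at columns 280–331, rows 152–176, with the plug at (307,161), and the open tips of the tongs at about (294,250) and (340,250).

Run:
```python
from h import *
import pickle
s,st=pickle.load(open('w4.pkl','rb'));im=s['image'];g=cv2.cvtColor(im,cv2.COLOR_RGB2GRAY);hsv=cv2.cvtColor(im,cv2.COLOR_RGB2HSV)
for T in (90,110,130):
  d=cv2.morphologyEx(((g<T)*255).astype(np.uint8),cv2.MORPH_CLOSE,np.ones((7,7)))
  print('pocket',rect(s,d,(274,142,340,184),.07))
print('col',g[140:190,290].tolist());print('row',g[170,270:345].tolist())
w=((hsv[...,1]<60)&(g>120)).astype(np.uint8)*255
print('block',rect(s,cv2.morphologyEx(w,cv2.MORPH_CLOSE,np.ones((9,9))),(225,100,385,236),.07))
br=cv2.inRange(hsv,(10,90,60),(30,255,255))[150:180,278:335];y,x=np.nonzero(br);print('plug px',x.mean()+278,y.mean()+150,onz(s,x.mean()+278,y.mean()+150,.03))
print('tiprow252',g[252,284:352].tolist())
print('legcols',g[244:256,294].tolist())
for p in ((292,248),(342,248),(317,248)): print(p,rel(st,onz(s,*p,.1646)).round(2))
print(proj(s,st['tool_pos']-[0,0,.0736]))
```

```text
pocket ((519.2, -246.2), (11.3, 7.9), 82.9)
pocket ((521.9, -256.7), (36.4, 17.4), 82.9)
pocket ((521.7, -258.7), (40.4, 17.4), 82.9)
col [201, 202, 196, 195, 199, 202, 199, 199, 198, 197, 204, 199, 166, 110, 96, 102, 99, 103, 101, 96, 100, 100, 104, 95, 97, 104, 93, 100, 97, 104, 117, 120, 117, 120, 118, 120, 158, 193, 196, 194, 192, 194, 195, 196, 199, 201, 195, 192, 198, 204]
row [187, 198, 192, 193, 195, 195, 193, 194, 200, 170, 127, 117, 119, 117, 121, 113, 114, 111, 114, 117, 117, 117, 116, 116, 113, 115, 116, 114, 115, 117, 109, 116, 112, 113, 118, 111, 115, 111, 118, 110, 113, 106, 114, 113, 114, 116, 111, 115, 113, 114, 116, 110, 106, 114, 113, 112, 112, 111, 114, 97, 108, 160, 179, 200, 193, 196, 197, 198, 196, 196, 194, 199, 195, 197, 195]
block ((527.8, -259.6), (100.8, 94.9), 82.7)
plug px 308.95652173913044 161.84782608695653 [ 0.52280716 -0.25622033  0.03      ]
tiprow252 [189, 75, 87, 91, 91, 87, 89, 93, 104, 144, 140, 142, 138, 141, 119, 197, 191, 187, 187, 184, 188, 188, 185, 184, 169, 174, 169, 174, 169, 172, 189, 187, 191, 184, 186, 189, 184, 187, 185, 189, 191, 173, 168, 170, 170, 176, 174, 173, 172, 103, 119, 125, 127, 124, 127, 90, 84, 83, 81, 82, 81, 79, 100, 180, 173, 176, 170, 173]
legcols [185, 193, 169, 103, 121, 139, 140, 138, 140, 138, 140, 139]
(292, 248) [ 0.43 -1.46  7.36]
(342, 248) [0.43 1.52 7.36]
(317, 248) [0.43 0.03 7.36]
[316.27947182 254.96577319]
```

Emit:
carry_out(
  rows=[
    [[2,-0.4,1],[0,0,0],0.543],
    [[4,-0.7,2],[0,0,0],0.543],
    [[4.8,-0.9,4],[0,0,0],0.543],
    [[4.8,-0.9,6],[0,0,0],0.543],
    [[4.8,-0.9,8],[0,0,0],0.543],
    [[4.8,-0.9,8.6],[0,0,0],0.543],
    [[4.8,-0.9,8.6],[0,0,0],0.543],
    [[4.8,-0.9,8.6],[0,0,0],0.543],
    [[4.8,-0.9,8.6],[0,0,0],0.543],
  ],
)

```text
clock: 7.8
tool_pos: [0.5213, -0.2611, 0.1537]
eef_rot: [0.062, 0.998, -0.0, 0.001]
contact_force: [-0.5, -0.6, -1.3]
opening: 0.456
finger_force: 4.3
```

Run:
```python
from plant import r
from h import *
import pickle
st=where(r,[.5207,-.2584,.1516]);print(st['opening']*88,st['finger_force'])
s=r.snapshot('wrist');pickle.dump((s,st),open('w5.pkl','wb'))
u,v=proj(s,[.5217,-.2585,.07]).astype(int);print(u,v)
x0,y0=u-100,v-75;im=cv2.resize(s['image'][y0:y0+150,x0:x0+200],(800,600),interpolation=3);cv2.imwrite('pics/w5c.png',im[...,::-1]);print(x0,y0)
```

```text
t 7.8 pos [ 0.5213 -0.2611  0.1537] yaw 82.84 tz [ 0.002  -0.0007] qd 0.004 F [-0.5 -0.6 -1.3]
rel [0.09 0.26 0.21]
40.10680576369646 4.30288500720053
320 249
220 174
```

View pics/w5c.png

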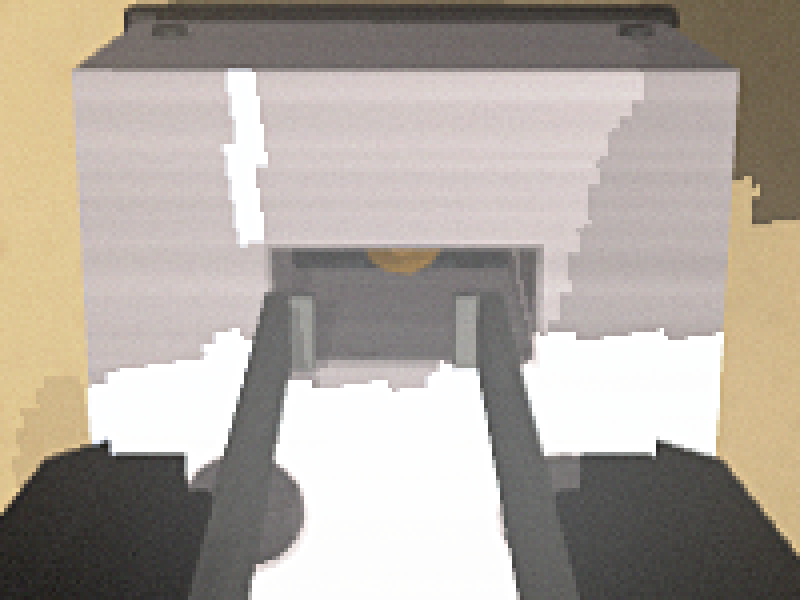

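The pocket's near edge is at crop row 247 (columns 270–543) and its far edge at row 361. The toes' front lower edge is at row 292, with leg outsides at columns 264 and 505, so the tongs are a bit left of centre.

Run:
```python
from h import *
import pickle
s,st=pickle.load(open('w5.pkl','rb'))
f=lambda c,rw,z: rel(st,onz(s,220+c/4,174+rw/4,z)).round(2)
for z in (.078,.080,.082):
  print('tips',f(264,292,z),f(505,292,z))
print('front',f(270,247,.07),f(543,247,.07)); print('rear',f(290,361,.07),f(530,361,.07))
```

```text
tips [ 0.43 -1.83  7.57] [0.43 1.79 7.56]
tips [ 0.49 -1.82  7.37] [0.49 1.78 7.36]
tips [ 0.55 -1.8   7.17] [0.55 1.76 7.16]
front [ 0.92 -1.79  8.36] [0.92 2.43 8.36]
rear [-0.94 -1.51  8.37] [-0.94  2.28  8.37]
```

Emit:
carry_out(
  rows=[
    [[0.1,0.34,0],[0,0,0],0.543],
    [[0.1,0.34,0],[0,0,0],0.543],
    [[0.1,0.34,0],[0,0,0],0.543],
    [[0.1,0.34,0],[0,0,0],0.543],
  ],
)

```text
clock: 8.25
tool_pos: [0.5199, -0.2575, 0.1526]
eef_rot: [0.063, 0.998, -0.0, 0.0]
contact_force: [-1.0, 0.2, -1.6]
opening: 0.461
finger_force: 4.3
```

Run:
```python
from plant import r
from h import *
where(r,[.5207,-.2576,.1516]);
```

```text
t 8.25 pos [ 0.5199 -0.2575  0.1526] yaw 82.83 tz [ 0.0001 -0.    ] qd 0.003 F [-1.   0.2 -1.6]
rel [-0.08  0.    0.1 ]
```

Emit:
carry_out(
  rows=[
    [[-0.05,0,0.3],[0,0,0],0.543],
    [[-0.05,0,0.6],[0,0,0],0.543],
    [[-0.05,0,0.9],[0,0,0],0.543],
    [[-0.05,0,1.2],[0,0,0],0.543],
    [[-0.05,0,1.4],[0,0,0],0.543],
    [[-0.05,0,1.4],[0,0,0],0.543],
    [[-0.05,0,1.4],[0,0,0],0.543],
  ],
)

```text
clock: 8.95
tool_pos: [0.5204, -0.2575, 0.1385]
eef_rot: [0.062, 0.998, 0.0, 0.0]
contact_force: [0.3, -0.0, -1.7]
opening: 0.459
finger_force: 4.3
```

Emit:
carry_out(
  rows=[
    [[0,0,0.5],[0,0,0],0.543],
    [[0,0,1],[0,0,0],0.543],
    [[0,0,1.5],[0,0,0],0.543],
    [[0,0,2],[0,0,0],0.543],
    [[0,0,2.5],[0,0,0],0.543],
    [[0,0,3],[0,0,0],0.543],
    [[0,0,3.2],[0,0,0],0.543],
    [[0,0,3.2],[0,0,0],0.543],
    [[0,0,3.2],[0,0,0],0.543],
  ],
)

```text
clock: 9.85
tool_pos: [0.5205, -0.2576, 0.1066]
eef_rot: [0.062, 0.998, -0.0, 0.0]
contact_force: [0.7, -0.3, -1.1]
opening: 0.46
finger_force: 4.3
```

Emit:
carry_out(
  rows=[
    [[0,0,0.2],[0,0,0],0.543],
    [[0,0,0.4],[0,0,0],0.543],
    [[0,0,0.6],[0,0,0],0.543],
    [[0,0,0.75],[0,0,0],0.543],
    [[0,0,0.75],[0,0,0],0.543],
  ],
)

```text
clock: 10.35
tool_pos: [0.5202, -0.2575, 0.0988]
eef_rot: [0.062, 0.998, 0.0, -0.0]
contact_force: [-0.7, 0.3, -1.3]
opening: 0.455
finger_force: 4.3
```

Emit:
carry_out(
  rows=[
    [[0,0,0.1],[0,0,0],0.543],
    [[0,0,0.1],[0,0,0],0.543],
    [[0,0,0.1],[0,0,0],0.543],
  ],
)

```text
clock: 10.65
tool_pos: [0.5204, -0.2575, 0.0981]
eef_rot: [0.062, 0.998, 0.0, 0.0]
contact_force: [-1.0, -0.4, -1.3]
opening: 0.459
finger_force: 4.3
```

Emit:
carry_out(
  rows=[
    [[0,0,0.1],[0,0,0],0.543],
    [[0,0,0.1],[0,0,0],0.543],
    [[0,0,0.1],[0,0,0],0.543],
  ],
)

```text
clock: 10.95
tool_pos: [0.5204, -0.2575, 0.097]
eef_rot: [0.062, 0.998, 0.0, -0.0]
contact_force: [1.3, -0.2, -1.8]
opening: 0.456
finger_force: 4.3
```

Emit:
carry_out(
  rows=[
    [[0,0,0.1],[0,0,0],0.543],
    [[0,0,0.1],[0,0,0],0.543],
    [[0,0,0.1],[0,0,0],0.543],
  ],
)

```text
clock: 11.25
tool_pos: [0.5204, -0.2575, 0.096]
eef_rot: [0.062, 0.998, 0.0, -0.0]
contact_force: [0.1, 0.2, -1.4]
opening: 0.459
finger_force: 4.3
```

Emit:
carry_out(
  rows=[
    [[0,0,0.1],[0,0,0],0.543],
    [[0,0,0.1],[0,0,0],0.543],
    [[0,0,0.1],[0,0,0],0.543],
  ],
)

```text
clock: 11.55
tool_pos: [0.5203, -0.2575, 0.095]
eef_rot: [0.062, 0.998, 0.0, -0.0]
contact_force: [0.3, -0.5, -0.1]
opening: 0.46
finger_force: 4.3
```

Emit:
carry_out(
  rows=[
    [[0,0,0.05],[0,0,0],0.543],
    [[0,0,0.05],[0,0,0],0.543],
    [[0,0,0.05],[0,0,0],0.543],
  ],
)

```text
clock: 11.85
tool_pos: [0.5204, -0.2576, 0.0946]
eef_rot: [0.062, 0.998, 0.0, 0.0]
contact_force: [0.0, -0.3, -1.8]
opening: 0.457
finger_force: 4.3
```

Emit:
carry_out(
  rows=[
    [[0,0,0.1],[0,0,0],0.543],
    [[0,0,0.1],[0,0,0],0.543],
    [[0,0,0.1],[0,0,0],0.543],
  ],
)

```text
clock: 12.15
tool_pos: [0.5203, -0.2576, 0.0935]
eef_rot: [0.062, 0.998, 0.0, -0.0]
contact_force: [0.2, -0.7, -1.4]
opening: 0.461
finger_force: 4.3
```

Emit:
carry_out(
  rows=[
    [[0,0,0.1],[0,0,0],0.543],
    [[0,0,0.1],[0,0,0],0.543],
    [[0,0,0.1],[0,0,0],0.543],
  ],
)

```text
clock: 12.45
tool_pos: [0.5203, -0.2575, 0.0925]
eef_rot: [0.062, 0.998, 0.0, -0.0]
contact_force: [-0.5, 0.5, -0.3]
opening: 0.454
finger_force: 4.3
```

Emit:
carry_out(
  rows=[
    [[0,0,0.07],[0,0,0],0.543],
    [[0,0,0.07],[0,0,0],0.543],
    [[0,0,0.07],[0,0,0],0.543],
  ],
)

```text
clock: 12.75
tool_pos: [0.5203, -0.2575, 0.0918]
eef_rot: [0.062, 0.998, 0.0, -0.0]
contact_force: [-0.7, -0.6, -0.9]
opening: 0.461
finger_force: 4.3
```

Emit:
carry_out(
  rows=[
    [[0,0,0.07],[0,0,0],0.543],
    [[0,0,0.07],[0,0,0],0.543],
    [[0,0,0.07],[0,0,0],0.543],
  ],
)

```text
clock: 13.05
tool_pos: [0.5203, -0.2575, 0.0911]
eef_rot: [0.062, 0.998, 0.0, -0.0]
contact_force: [0.2, -0.6, -0.8]
opening: 0.461
finger_force: 4.3
```

Emit:
carry_out(
  rows=[
    [[0,0,0.07],[0,0,0],0.543],
    [[0,0,0.07],[0,0,0],0.543],
    [[0,0,0.07],[0,0,0],0.543],
  ],
)

```text
clock: 13.35
tool_pos: [0.5204, -0.2576, 0.0904]
eef_rot: [0.062, 0.998, 0.0, -0.0]
contact_force: [0.2, 0.1, -1.0]
opening: 0.457
finger_force: 4.3
```

Emit:
carry_out(
  rows=[
    [[0,0,0.07],[0,0,0],0.543],
    [[0,0,0.07],[0,0,0],0.543],
    [[0,0,0.07],[0,0,0],0.543],
  ],
)

```text
clock: 13.65
tool_pos: [0.5208, -0.2577, 0.0902]
eef_rot: [0.062, 0.998, -0.0, 0.001]
contact_force: [-0.4, 0.8, 3.9]
opening: 0.459
finger_force: 4.4
```

Both tips are on the floor (about +5 N at TCP z 0.0902). Next I squeeze gradually while easing up.

Emit:
carry_out(
  rows=[
    [[0,0,-0.03],[0,0,0],0.55],
    [[0,0,-0.05],[0,0,0],0.565],
    [[0,0,-0.06],[0,0,0],0.58],
    [[0,0,-0.07],[0,0,0],0.595],
    [[0,0,-0.07],[0,0,0],0.595],
  ],
  newtons=25,
)

```text
clock: 14.15
tool_pos: [0.5202, -0.2576, 0.0903]
eef_rot: [0.063, 0.998, 0.0, -0.0]
contact_force: [0.2, -0.9, -0.3]
opening: 0.404
finger_force: 9.9
```

Emit:
carry_out(
  rows=[
    [[0,0,-0.02],[0,0,0],0.61],
    [[0,0,-0.04],[0,0,0],0.625],
    [[0,0,-0.06],[0,0,0],0.64],
    [[0,0,-0.06],[0,0,0],0.64],
  ],
)

```text
clock: 14.55
tool_pos: [0.5202, -0.2574, 0.0909]
eef_rot: [0.062, 0.998, 0.0, -0.0]
contact_force: [0.1, 0.6, -1.1]
opening: 0.363
finger_force: 14.2
```

Emit:
carry_out(
  rows=[
    [[0,0,-0.01],[0,0,0],0.65],
    [[0,0,-0.02],[0,0,0],0.66],
    [[0,0,-0.03],[0,0,0],0.67],
    [[0,0,-0.03],[0,0,0],0.675],
    [[0,0,-0.03],[0,0,0],0.675],
  ],
)

```text
clock: 15.05
tool_pos: [0.5204, -0.2576, 0.0914]
eef_rot: [0.062, 0.998, 0.0, -0.0]
contact_force: [-0.2, -0.8, -0.7]
opening: 0.329
finger_force: 18.2
```

Emit:
carry_out(
  rows=[
    [[0,0,0],[0,0,0],0.69],
    [[0,0,0],[0,0,0],0.7],
    [[0,0,-0.02],[0,0,0],0.7],
    [[0,0,-0.02],[0,0,0],0.7],
  ],
  newtons=24,
)

```text
clock: 15.45
tool_pos: [0.5204, -0.2575, 0.0916]
eef_rot: [0.062, 0.998, 0.0, 0.0]
contact_force: [-0.5, 0.8, -0.9]
opening: 0.318
finger_force: 24.0
```

Emit:
carry_out(
  rows=[
    [[0,0,-0.3],[0,0,0],0.7],
    [[0,0,-0.8],[0,0,0],0.7],
    [[0,0,-1.5],[0,0,0],0.7],
    [[0,0,-2.5],[0,0,0],0.7],
    [[0,0,-3.5],[0,0,0],0.7],
    [[0,0,-5],[0,0,0],0.7],
    [[0,0,-6.5],[0,0,0],0.7],
    [[0,0,-8],[0,0,0],0.7],
    [[0,0,-9],[0,0,0],0.7],
    [[0,0,-9],[0,0,0],0.7],
    [[0,0,-9],[0,0,0],0.7],
  ],
)

```text
clock: 16.55
tool_pos: [0.5202, -0.2576, 0.1816]
eef_rot: [0.063, 0.998, 0.0, -0.0]
contact_force: [0.2, 0.5, -1.6]
opening: 0.315
finger_force: 24.0
```

Run:
```python
from plant import r
from h import *
import pickle
st=where(r,[.4905,.0156,.18]);print(st['opening']*88,st['finger_force'])
s=r.snapshot('wrist');pickle.dump((s,st),open('w6.pkl','wb'))
hsv=cv2.cvtColor(s['image'],cv2.COLOR_RGB2HSV)
br=cv2.inRange(hsv,(12,120,60),(30,255,255))[150:330,260:380];n,l,a,c=cv2.connectedComponentsWithStats(br);print([(a[i].tolist(),c[i].round(1)+[260,150]) for i in range(1,n) if a[i][4]>15])
print(proj(s,st['tool_pos']-[0,0,.0736]),proj(s,[.5217,-.2585,.03]))
im=cv2.resize(s['image'][170:320,220:420],(800,600),interpolation=3);cv2.imwrite('pics/w6c.png',im[...,::-1])
```

```text
t 16.55 pos [ 0.5202 -0.2576  0.1816] yaw 82.83 tz [-0.  0.] qd 0.016 F [ 0.2  0.5 -1.6]
rel [ 6.36 26.73  0.16]
27.70575683477653 23.999799453886226
[]
[316.43261488 254.83737701] [315.26103825 227.39320475]
```

View pics/w6c.png

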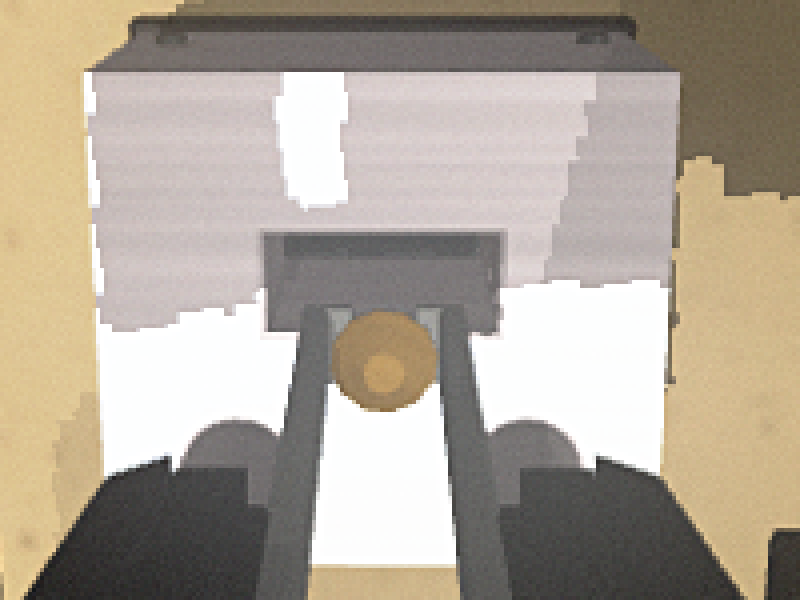

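The plug is held, at crop (384,360), with its head above both toes and centred between the legs; the pocket behind it is empty.

Run:
```python
from plant import r
from h import *
import pickle
s=pickle.load(open('w1.pkl','rb'));print(onz(s,132,278,.008))
s,st=pickle.load(open('w4.pkl','rb'));print(onz(s,596,86,.008))
t=pickle.load(open('t4.pkl','rb'));g=cv2.cvtColor(t['image'],cv2.COLOR_RGB2GRAY);g=cv2.resize(g[220:276,230:286],None,fx=8,fy=8,interpolation=2)
c=cv2.HoughCircles(cv2.GaussianBlur(g,(9,9),2),cv2.HOUGH_GRADIENT,1,100,param1=60,param2=20,minRadius=80,maxRadius=115);print(c)
if c is not None: u,v,_=c[0][0];print(onz(t,230+(u-3.5)/8,220+(v-3.5)/8,.008))
where(r,[.49,.015,.19])
```

```text
[0.48819057 0.01560603 0.008     ]
[0.48890784 0.01274708 0.008     ]
None
t 16.6 pos [ 0.5199 -0.2574  0.1812] yaw 82.84 tz [-0.0009  0.0004] qd 0.011 F [-0.4 -0.1 -1.1]
rel [ 6.37 26.66 -0.87]
```

Emit:
carry_out(
  rows=[
    [[0.5,2,-0.9],[0,0,0],0.7],
    [[1.2,5,-0.9],[0,0,0],0.7],
    [[2.2,9,-0.9],[0,0,0],0.7],
    [[3.2,13,-0.9],[0,0,0],0.7],
    [[4.2,17,-0.9],[0,0,0],0.7],
    [[5.2,21,-0.9],[0,0,0],0.7],
    [[6,24.4,-0.9],[0,0,0],0.7],
    [[6.3,26,-0.9],[0,0,0],0.7],
    [[6.45,26.6,-0.9],[0,0,0],0.7],
    [[6.45,26.6,-0.9],[0,0,0],0.7],
    [[6.45,26.6,-0.9],[0,0,0],0.7],
  ],
)

```text
clock: 17.7
tool_pos: [0.4893, 0.0133, 0.1905]
eef_rot: [0.063, 0.998, -0.0, -0.0]
contact_force: [0.5, -0.1, -1.9]
opening: 0.322
finger_force: 24.0
```

Run:
```python
from plant import r
from h import *
import pickle
st=where(r,[.489,.0145,.095]);print(st['opening']*88,st['finger_force'])
s=r.snapshot('wrist');pickle.dump((s,st),open('w7.pkl','wb'))
x0,y0=170,110
print(proj(s,[.489,.0145,.012]))
im=cv2.resize(s['image'][y0:y0+225,x0:x0+300],(800,600),interpolation=3);cv2.imwrite('pics/w7c.png',im[...,::-1])
```

```text
t 17.7 pos [0.4893 0.0133 0.1905] yaw 82.75 tz [-0.0004 -0.0008] qd 0.018 F [ 0.5 -0.1 -1.9]
rel [0.04 0.12 9.55]
28.316543900853844 23.99974377709441
[317.63028271 217.88820076]
```

View pics/w7c.png

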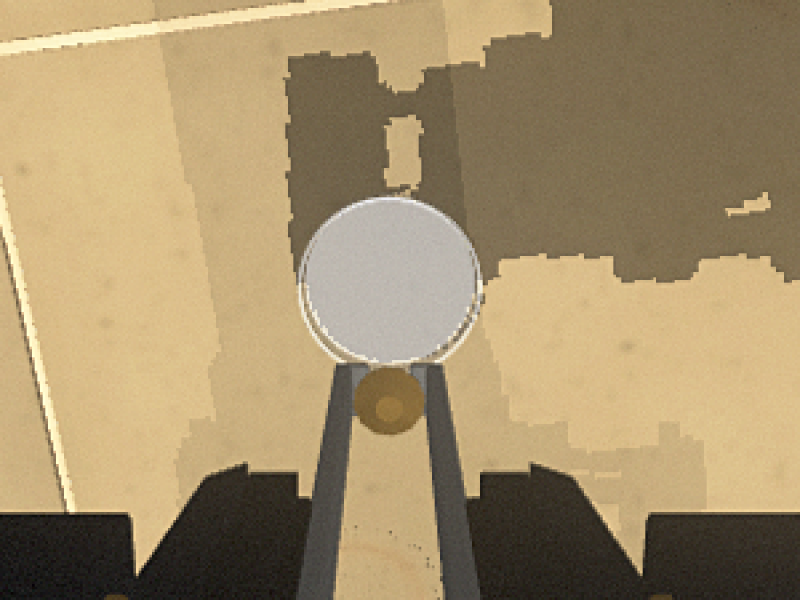

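The dish is centred at crop (391,284), within 1 mm of the estimate; the plug is still held at (389,400).

Emit:
carry_out(
  rows=[
    [[0.05,0.1,1],[0,0,0],0.7],
    [[0.05,0.1,3],[0,0,0],0.7],
    [[0.05,0.1,5.5],[0,0,0],0.7],
    [[0.05,0.1,8],[0,0,0],0.7],
    [[0.05,0.1,9.5],[0,0,0],0.7],
    [[0.05,0.1,10.2],[0,0,0],0.7],
    [[0.05,0.1,10.6],[0,0,0],0.7],
    [[0.05,0.1,10.6],[0,0,0],0.7],
    [[0.05,0.1,10.6],[0,0,0],0.7],
  ],
)

```text
clock: 18.65
tool_pos: [0.4896, 0.0153, 0.0851]
eef_rot: [0.063, 0.998, 0.0, 0.001]
contact_force: [0.2, 0.6, -1.9]
opening: 0.318
finger_force: 24.0
```

Emit:
carry_out(
  rows=[
    [[0,0,0.15],[0,0,0],0.7],
    [[0,0,0.25],[0,0,0],0.7],
    [[0,0,0.25],[0,0,0],0.7],
    [[0,0,0.25],[0,0,0],0.7],
  ],
)

```text
clock: 19.05
tool_pos: [0.4892, 0.0155, 0.0822]
eef_rot: [0.062, 0.998, 0.0, 0.0]
contact_force: [-0.4, 1.4, -0.9]
opening: 0.317
finger_force: 24.0
```

Emit:
carry_out(
  rows=[
    [[0,0,0.1],[0,0,0],0.7],
    [[0,0,0.15],[0,0,0],0.7],
    [[0,0,0.15],[0,0,0],0.7],
  ],
)

```text
clock: 19.35
tool_pos: [0.4891, 0.0155, 0.0805]
eef_rot: [0.062, 0.998, 0.0, -0.0]
contact_force: [0.3, 0.4, -1.1]
opening: 0.311
finger_force: 24.0
```

Emit:
carry_out(
  rows=[
    [[0,0,0.1],[0,0,0],0.7],
    [[0,0,0.1],[0,0,0],0.7],
    [[0,0,0.1],[0,0,0],0.7],
  ],
)

```text
clock: 19.65
tool_pos: [0.4894, 0.0155, 0.0799]
eef_rot: [0.062, 0.998, 0.0, 0.0]
contact_force: [-1.3, 0.2, 4.1]
opening: 0.313
finger_force: 24.0
```

Emit:
carry_out(
  rows=[
    [[0,0,0],[0,0,0],0.68],
    [[0,0,0],[0,0,0],0.66],
    [[0,0,0.03],[0,0,0],0.64],
    [[0,0,0.05],[0,0,0],0.62],
    [[0,0,0.07],[0,0,0],0.6],
    [[0,0,0.09],[0,0,0],0.58],
    [[0,0,0.1],[0,0,0],0.56],
    [[0,0,0.1],[0,0,0],0.545],
    [[0,0,0.1],[0,0,0],0.545],
    [[0,0,0.1],[0,0,0],0.545],
  ],
  newtons=24,
)

```text
clock: 20.65
tool_pos: [0.4895, 0.0153, 0.0787]
eef_rot: [0.063, 0.998, -0.0, 0.0]
contact_force: [-0.3, -1.2, 4.6]
opening: 0.457
finger_force: 3.0
```

Emit:
carry_out(
  rows=[
    [[0,0,-0.1],[0,0,0],0.545],
    [[0,0,-0.1],[0,0,0],0.545],
    [[0,0,-0.1],[0,0,0],0.545],
  ],
)

```text
clock: 20.95
tool_pos: [0.4889, 0.0155, 0.0793]
eef_rot: [0.062, 0.998, 0.0, -0.0]
contact_force: [0.4, -1.3, -0.3]
opening: 0.457
finger_force: 4.8
```

Emit:
carry_out(
  rows=[
    [[0,0,-0.3],[0,0,0],0.545],
    [[0,0,-0.8],[0,0,0],0.545],
    [[0,0,-1.5],[0,0,0],0.545],
    [[0,0,-3],[0,0,0],0.545],
    [[0,0,-5],[0,0,0],0.545],
    [[0,0,-8],[0,0,0],0.545],
    [[0,0,-11],[0,0,0],0.545],
    [[0,0,-13],[0,0,0],0.545],
    [[0,0,-14],[0,0,0],0.545],
    [[0,0,-14],[0,0,0],0.545],
    [[0,0,-14],[0,0,0],0.545],
  ],
)

```text
clock: 22.05
tool_pos: [0.4886, 0.0153, 0.2191]
eef_rot: [0.062, 0.998, -0.0, -0.001]
contact_force: [-0.4, -0.3, -1.2]
opening: 0.453
finger_force: 4.9
```

Run:
```python
from plant import r
from h import *
import pickle
st=where(r,[.5156,.2582,.22]);print(st['opening']*88,st['finger_force'])
s=r.snapshot('wrist');pickle.dump((s,st),open('w8.pkl','wb'))
hsv=cv2.cvtColor(s['image'],cv2.COLOR_RGB2HSV)
x0,y0=170,110
im=cv2.resize(s['image'][y0:y0+225,x0:x0+300],(800,600),interpolation=3);cv2.imwrite('pics/w8c.png',im[...,::-1])
```

```text
t 22.05 pos [0.4886 0.0153 0.2191] yaw 82.83 tz [-0.0011 -0.0001] qd 0.018 F [-0.4 -0.3 -1.2]
rel [ 0.36 24.43 -0.1 ]
39.86653761893744 4.93425024789758
```

View pics/w8c.png

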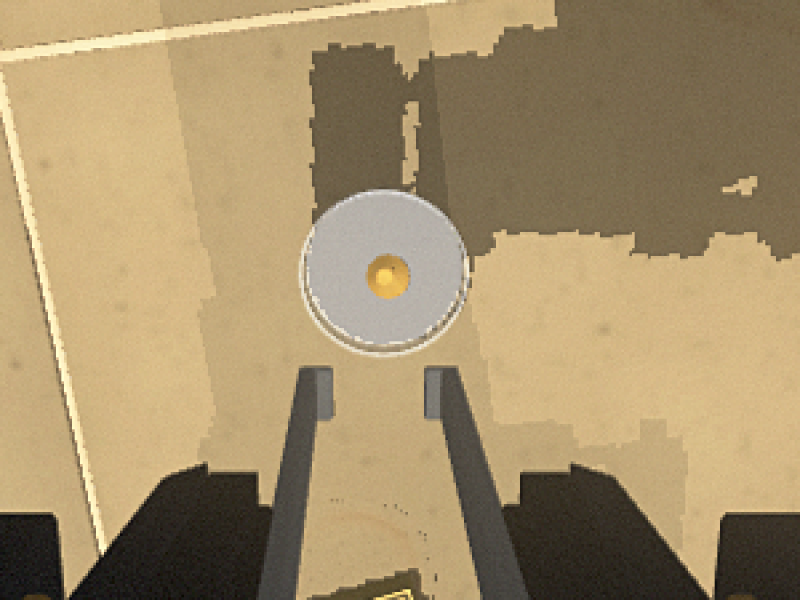

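The plug stands upright in the middle of the dish, at crop (388,276). The legs now lean about 2 mm towards the left at the tips, with toes at columns 301–458 against a finger midline of 389, so I tilt the tool slightly to compensate. I have also viewed 11 pictures, one over the limit, so from here I measure by numbers only.

Emit:
carry_out(
  rows=[
    [[0,2,0],[-0.2,0,1.5],0.545],
    [[0,5,0],[-0.4,0,3],0.545],
    [[0.1,9,0],[-0.7,-0.1,6],0.545],
    [[0.2,13,0],[-0.9,-0.1,9],0.545],
    [[0.3,17,0],[-1.1,-0.1,12],0.545],
    [[0.35,21,0],[-1.3,-0.2,14],0.545],
    [[0.35,23.5,0],[-1.4,-0.2,15.2],0.545],
    [[0.35,24.4,0],[-1.4,-0.2,15.2],0.545],
    [[0.35,24.4,0],[-1.4,-0.2,15.2],0.545],
    [[0.35,24.4,0],[-1.4,-0.2,15.2],0.545],
    [[0.35,24.4,0],[-1.4,-0.2,15.2],0.545],
  ],
)

```text
clock: 23.2
tool_pos: [0.5163, 0.2554, 0.2193]
eef_rot: [0.195, 0.981, 0.011, 0.002]
contact_force: [-0.1, -0.3, -0.9]
opening: 0.457
finger_force: 4.9
```

Run:
```python
from plant import r
from h import *
import pickle
st=where(r,[.5156,.2582,.14]);print(st['opening']*88,st['finger_force'])
s=r.snapshot('wrist');pickle.dump((s,st),open('w9.pkl','wb'))
g=cv2.cvtColor(s['image'],cv2.COLOR_RGB2GRAY)
# legs: low saturation & not bright
hsv=cv2.cvtColor(s['image'],cv2.COLOR_RGB2HSV)
sat=hsv[...,1]
print('tip px pred',proj(s,st['tool_pos']-[0,0,.0736]),'socket pred',proj(s,[.5156,.2578,.05]))
for v in range(200,300,6):
    print(v,''.join('b' if (100<hsv[v,u,0]<130 and sat[v,u]>120 and hsv[v,u,2]>150) else 'd' if (100<hsv[v,u,0]<130 and sat[v,u]>110) else 'g' if sat[v,u]<70 and g[v,u]<140 else 'k' if g[v,u]<60 else '.' for u in range(255,375)))
```

```text
t 23.2 pos [0.5163 0.2554 0.2193] yaw 67.47 tz [0.0089 0.0207] qd 0.006 F [-0.1 -0.3 -0.9]
rel [0.17 0.06 7.93]
40.18615442800959 4.9034647713415325
tip px pred [313.83131207 254.5246565 ] socket pred [314.11793094 218.57763978]
200 .............ddbdbddbbbbdddbbbbbbbbbbbbbddbbdbbbbbbddbbbbbbbbbbbbbbbbbbddbbbbbbbbbbbbbbddbbbbbbbbbbdbddbb...............
206 .............bbbbbbbbbbbbbbbbbbbbbbbbbbbbbdddbbbbbbbbbbbbbbbbbbbbbbbdbddbbbbbbbbbbbbbbbddbbbdddbbbbbbbbbb...............
212 ..............bbbbbbbbbbbbbbbbbbbd.ddddddddddddddddddddddddddddddddddddddddddddddddddbbbbbbbbbbbbbbbbbbbb...............
218 ..............bbbbbbbbbbbbbbbbbbbbkddddddddddddddddddddddddddddddddddddddddddddddddddbbbbbbbbbbbbbbbbbbbg...............
224 ..............bbbbbbbbbbbbbbbbbbbbk.dddddddddddddddddddddddddddddddddddddddddddddd.ddbbbbbbbbbbbbbbbbbbbg...............
230 ..............bbbbbbbbbbbbbbbbbbbbbbbbbbbbbbbbbbbbbbbbbbbbbbbbbbbbbbbbbbbbbbbbbbbbbbbbbbbbbbbbbbbbbbbbbb................
236 ...............bbbbbbbbbbbbbbbbbbbbbbbbbbbbbbbbbbbbbbbbbbbbbbbbbbbbbbbbbbbbbbbbbbbbbbbbbbbbbbbbbbbbbbbbb.............
[... 553 characters left out ...]
....................................ggggggggggg............................
272 ......................ggggggggggg................................................ggggggggggggg..........................
278 .....................gggggggggggg..................................................ggggggggggggg........................
284 ....................gggggggggggg....................................................gggggggggggggg......................
290 gkgggkggggg........gggggggggggg......................................................ggggggggggggggg..........gggggkgggk
296 gggkggggkggk......gggggggggggg.........................................................ggggggggggggggg........gggggkgggk
```

Run:
```python
from h import *
import pickle
s,st=pickle.load(open('w9.pkl','rb'));hsv=cv2.cvtColor(s['image'],cv2.COLOR_RGB2HSV)
d=cv2.inRange(hsv,(95,100,0),(135,255,149))
print('socket',rect(s,cv2.morphologyEx(d,cv2.MORPH_OPEN,np.ones((5,5))),(280,207,350,236),.05))
s0,st0=pickle.load(open('w5.pkl','rb'));s4,st4=pickle.load(open('w4.pkl','rb'))
print('w5 tip mid',rel(st0,onz(s0,316.1,247,st0['tool_pos'][2]-.0736)))
tz=st['tool_pos'][2]-.0736
p=onz(s,311.6,247,tz);print('now tip mid tool',rel(st,p),'world',p, 'tip-tcp world mm',(p-st['tool_pos'])*1000)
```

```text
socket ((516.5, 257.9), (41.3, 14.6), 67.1)
w5 tip mid [ 0.49154076 -0.02118367  7.35901708]
now tip mid tool [ 0.47283722 -0.29762692  7.35504211] world [0.51141633 0.25594815 0.14567976] tip-tcp world mm [ -4.85564205   0.58554275 -73.6       ]
```

Emit:
carry_out(
  rows=[
    [[0.1,0.03,2],[0,0,0],0.545],
    [[0.2,0.06,4.5],[-0.2,0,0],0.545],
    [[0.2,0.06,6.5],[-0.4,0,0],0.545],
    [[0.2,0.06,8],[-0.4,0,0],0.545],
    [[0.2,0.06,8.5],[-0.4,0,0],0.545],
    [[0.2,0.06,8.5],[-0.4,0,0],0.545],
    [[0.2,0.06,8.5],[-0.4,0,0],0.545],
    [[0.2,0.06,8.5],[-0.4,0,0],0.545],
  ],
)

```text
clock: 24.05
tool_pos: [0.516, 0.2613, 0.1356]
eef_rot: [0.194, 0.981, 0.016, 0.004]
contact_force: [-0.2, 0.0, -1.9]
opening: 0.454
finger_force: 4.9
```

Run:
```python
from plant import r
from h import *
import pickle
st=where(r,[.5156,.2582,.0796]);print(st['opening']*88,st['finger_force'])
s=r.snapshot('wrist');pickle.dump((s,st),open('w10.pkl','wb'))
g=cv2.cvtColor(s['image'],cv2.COLOR_RGB2GRAY);hsv=cv2.cvtColor(s['image'],cv2.COLOR_RGB2HSV);sat=hsv[...,1]
print('tip px pred',proj(s,st['tool_pos']-[0,0,.0736]),'socket pred',proj(s,[.5165,.2579,.05]))
for v in list(range(222,282,3))+[290,300]:
    print(v,''.join('b' if (100<hsv[v,u,0]<130 and sat[v,u]>120 and hsv[v,u,2]>150) else 'd' if (100<hsv[v,u,0]<130 and sat[v,u]>110) else 'g' if sat[v,u]<70 and g[v,u]<140 else 'k' if g[v,u]<60 else '.' for u in range(255,375)))
```

```text
t 24.05 pos [0.516  0.2613 0.1356] yaw 67.61 tz [0.0139 0.03  ] qd 0.003 F [-0.2  0.  -1.9]
rel [-0.07 -0.49  5.59]
39.9104880739409 4.903404952492565
tip px pred [312.54291637 254.44894543] socket pred [307.32519321 251.44592869]
222 bbbbbbdbbbbbbbbbbbbbbbbbbbbbbbbbbbbbbbbbbbbbbbbbbbbbbbbbbbbbbbbbbbbbbbbbbbbbbbbbbbbbbbbbbbbbbbbbbbbbbbbbbbbbbbbbg.......
225 bbbbbbbbbbbbbbbbbbbbbbbbbbbbbbbbbbbbbbbbbbbbbbbbbbbbbbbbbbbbbbbbbbbbbbbbbbbbbbbbbbbbbbbbbbbbbbbbbbbbbbbbbbbbbbbbg.......
228 bbbbbbbbbbbbbbbbbbbbbbbbbbbbbbbbbbbbbbbbbbbbbbbbbbbbbbbbbbbbbbbbbbbbbbbbbbbbbbbbbbbbbbbbbbbbbbbbbbbbbbbbbbbbbbbbg.......
231 bbbbbbbbbbbbbbbbbbbbbbbbbbbbbbbbbbbbbbbbbbbbbbbbbbbbbbbbbbbbbbbbbbbbbbbbbbbbbbbbbbbbbbbbbbbbbbbbbbbbbbbbbbbbbbbb........
234 bbbbbbbbbbbbbbbbbbbbbbbbbbbbbbbbbbbbbbbbbbbbbbbbbbbbbbbbbbbbbbbbbbbbbbbbbbbbbbbbbbbbbbbbbbbbbbbbbbbbbbbbbbbbbbbbg.......
237 bbbbbbbbbbbbbbbbbbbbbbbbbbbbbbbbbbbbbbbbbbbbbbbbbbdbbbbdddbbbddbdbdbdddddddddddddddddddbbbbbbbbbbbbbbbbbbbbbbbbb........
240 bbbbbbbbbbbbbbbddddddddddddddddbbbdddbbbbbddbbbbdddbbbbbbddbbbddddbbbbbddbbbbbbdddddddddbbbbbbbbbbbbbbbbbbbbbbb....
[... 1180 characters left out ...]
bbbbbbbbbbbbbbbbbbbbbbbbbbbbbbbbbbbbgggggggggggg.bbbbbbbbbbbbbbbbb.........
273 bbbbbbbbbbbbbbbbbbbbbb.ggggggggg.bbbbbbbbbbbbbbbbbbbbbbbbbbbbbbbbbbbbbbbbbbbbbbbbbggggggggggggbbbbbbbbbbbbbbbbb.........
276 bbbbbbbbbbbbbbbbbbbbbbggggggggggdbbbbbbbbbbbbbbbbbbbbbbbbbbbbbbbbbbbbbbbbbbbbbbbbbbggggggggggggbbbbbbbbbbbbbbbd.........
279 bbbbbbbbbbbbbbbbbbbbb.ggggggggggbbbbbbbbbbbbbbbbbbbbbbbbbbbbbbbbbbbbbbbbbbbbbbbbbbbgggggggggggggbbbbbbbbbbbbbbd.........
290 gggggggkgkgdbbbbbbbggggggggggggbbbbbbbbbbbbbbbbbbbbbbbbbbbbbbbbbbbbbbbbbbbbbbbbbbbbbbdggggggggggggggbbbbbbbbbbkggggggggg
300 gggggkggkggkgkkggggggggggggggg..........................................................ggggggggggggggggkkgggggggggggggg
```

Run:
```python
from h import *
import pickle
s,st=pickle.load(open('w10.pkl','rb'));T=st['tool_pos']
# horizontal axes along stand
ey=np.array([.384,.923,0]);ex=np.array([-.923,.384,0])
f=lambda u,v,z:(lambda d:(round(d@ex*1000,1),round(d@ey*1000,1)))(onz(s,u,v,z)-T)
print('tips',[f(u,247.5,T[2]-.0736) for u in(281.5,342)])
print('sock front',[f(u,238.5,.05) for u in(270,343)],'rear',[f(u,262.5,.05) for u in (273,341)])
print('recorded TCP',(np.array([.5156,.2582,0])-T)@ex,(np.array([.5156,.2582,0])-T)@ey)
```

```text
tips [(np.float64(4.5), np.float64(-18.5)), (np.float64(4.2), np.float64(17.6))]
sock front [(np.float64(6.8), np.float64(-26.2)), (np.float64(6.5), np.float64(19.4))] rear [(np.float64(-8.9), np.float64(-24.7)), (np.float64(-9.3), np.float64(18.5))]
recorded TCP -0.0008235648480239254 -0.003050897259263762
```

Emit:
carry_out(
  rows=[
    [[0.01,-0.29,0],[0,0,0],0.545],
    [[0.01,-0.29,0],[0,0,0],0.545],
    [[0.01,-0.29,0],[0,0,0],0.545],
    [[0.01,-0.31,0.5],[0,0,0],0.545],
    [[0.01,-0.32,1],[0,0,0],0.545],
    [[0.01,-0.34,1.5],[0,0,0],0.545],
    [[0.01,-0.36,2],[0,0,0],0.545],
    [[0.01,-0.36,2],[0,0,0],0.545],
    [[0.01,-0.36,2],[0,0,0],0.545],
  ],
)

```text
clock: 25.0
tool_pos: [0.514, 0.2585, 0.1143]
eef_rot: [0.194, 0.981, 0.015, 0.003]
contact_force: [0.4, 0.8, -1.1]
opening: 0.457
finger_force: 4.8
```

Run:
```python
from plant import r
from h import *
st=where(r,[.5156,.2582,.084]);print(st['opening']*88,st['finger_force'],st['moment'])
```

```text
t 25.0 pos [0.514  0.2585 0.1143] yaw 67.63 tz [0.0119 0.029 ] qd 0.006 F [ 0.4  0.8 -1.1]
rel [-0.15 -0.06  3.03]
40.21858574543986 4.836949585005641 [-0.04886588 -0.02641911  0.0463566 ]
```

Emit:
carry_out(
  rows=[
    [[-0.07,-0.02,0.5],[0,0,0],0.545],
    [[-0.07,-0.03,1],[0,0,0],0.545],
    [[-0.07,-0.05,1.5],[0,0,0],0.545],
    [[-0.07,-0.06,2],[0,0,0],0.545],
    [[-0.07,-0.08,2.5],[0,0,0],0.545],
    [[-0.07,-0.09,2.8],[0,0,0],0.545],
    [[-0.07,-0.09,2.8],[0,0,0],0.545],
    [[-0.07,-0.09,2.8],[0,0,0],0.545],
  ],
)

```text
clock: 25.8
tool_pos: [0.5148, 0.2583, 0.0865]
eef_rot: [0.194, 0.981, 0.016, 0.003]
contact_force: [0.5, 0.3, -2.3]
opening: 0.456
finger_force: 4.8
```

Emit:
carry_out(
  rows=[
    [[0,0,0.1],[0,0,0],0.545],
    [[0,0,0.2],[0,0,0],0.545],
    [[0,0,0.2],[0,0,0],0.545],
  ],
)

```text
clock: 26.1
tool_pos: [0.5148, 0.2583, 0.0845]
eef_rot: [0.194, 0.981, 0.016, 0.003]
contact_force: [-0.9, 0.1, -0.9]
opening: 0.457
finger_force: 4.8
```

Emit:
carry_out(
  rows=[
    [[0,0,0.1],[0,0,0],0.545],
    [[0,0,0.2],[0,0,0],0.545],
    [[0,0,0.2],[0,0,0],0.545],
  ],
)

```text
clock: 26.4
tool_pos: [0.5147, 0.2583, 0.0824]
eef_rot: [0.194, 0.981, 0.015, 0.003]
contact_force: [-1.1, -0.7, -0.5]
opening: 0.458
finger_force: 4.8
```

Emit:
carry_out(
  rows=[
    [[0,0,0.1],[0,0,0],0.545],
    [[0,0,0.1],[0,0,0],0.545],
    [[0,0,0.1],[0,0,0],0.545],
  ],
)

```text
clock: 26.7
tool_pos: [0.5148, 0.2584, 0.0815]
eef_rot: [0.194, 0.981, 0.015, 0.003]
contact_force: [-0.0, 0.1, -1.1]
opening: 0.455
finger_force: 4.8
```

Emit:
carry_out(
  rows=[
    [[0,0,0.1],[0,0,0],0.545],
    [[0,0,0.1],[0,0,0],0.545],
    [[0,0,0.1],[0,0,0],0.545],
  ],
)

```text
clock: 27.0
tool_pos: [0.5148, 0.2584, 0.0805]
eef_rot: [0.194, 0.981, 0.015, 0.003]
contact_force: [-1.0, 0.5, -1.8]
opening: 0.455
finger_force: 4.8
```

Emit:
carry_out(
  rows=[
    [[0,0,0.07],[0,0,0],0.545],
    [[0,0,0.07],[0,0,0],0.545],
    [[0,0,0.07],[0,0,0],0.545],
  ],
)

```text
clock: 27.3
tool_pos: [0.5148, 0.2584, 0.0798]
eef_rot: [0.194, 0.981, 0.015, 0.003]
contact_force: [-0.7, 0.6, -1.2]
opening: 0.456
finger_force: 4.8
```

Emit:
carry_out(
  rows=[
    [[0,0,0.07],[0,0,0],0.545],
    [[0,0,0.07],[0,0,0],0.545],
    [[0,0,0.07],[0,0,0],0.545],
  ],
)

```text
clock: 27.6
tool_pos: [0.5148, 0.2585, 0.0791]
eef_rot: [0.194, 0.981, 0.015, 0.003]
contact_force: [0.5, 0.3, -0.5]
opening: 0.453
finger_force: 4.8
```

Emit:
carry_out(
  rows=[
    [[0,0,0.07],[0,0,0],0.545],
    [[0,0,0.07],[0,0,0],0.545],
    [[0,0,0.07],[0,0,0],0.545],
  ],
)

```text
clock: 27.9
tool_pos: [0.5148, 0.2585, 0.0784]
eef_rot: [0.194, 0.981, 0.015, 0.003]
contact_force: [-0.8, 0.6, -2.2]
opening: 0.455
finger_force: 4.8
```

Emit:
carry_out(
  rows=[
    [[0,0,0.07],[0,0,0],0.545],
    [[0,0,0.07],[0,0,0],0.545],
    [[0,0,0.07],[0,0,0],0.545],
  ],
)

```text
clock: 28.2
tool_pos: [0.5149, 0.2585, 0.0777]
eef_rot: [0.194, 0.981, 0.016, 0.003]
contact_force: [-0.2, -0.1, -1.7]
opening: 0.455
finger_force: 4.8
```

Emit:
carry_out(
  rows=[
    [[0,0,0.07],[0,0,0],0.545],
    [[0,0,0.07],[0,0,0],0.545],
    [[0,0,0.07],[0,0,0],0.545],
  ],
)

```text
clock: 28.5
tool_pos: [0.5151, 0.2586, 0.0774]
eef_rot: [0.194, 0.981, 0.016, 0.003]
contact_force: [-0.6, -1.1, 2.5]
opening: 0.457
finger_force: 5.0
```

Contact at z 0.0774, so the tongs are home. Release gently.

Emit:
carry_out(
  rows=[
    [[0,0,0],[0,0,0],0.53],
    [[0,0,0],[0,0,0],0.515],
    [[0,0,0],[0,0,0],0.5],
    [[0,0,0],[0,0,0],0.47],
    [[0,0,0],[0,0,0],0.4],
    [[0,0,0],[0,0,0],0.2],
    [[0,0,0],[0,0,0],0],
    [[0,0,0],[0,0,0],0],
    [[0,0,0],[0,0,0],0],
    [[0,0,0],[0,0,0],0],
  ],
)

```text
clock: 29.5
tool_pos: [0.5149, 0.2585, 0.077]
eef_rot: [0.194, 0.981, 0.015, 0.003]
contact_force: [0.3, -0.2, 0.6]
opening: 1.0
finger_force: 0.0
```

Emit:
carry_out(
  rows=[
    [[0,0,-1],[0,0,0],0],
    [[0,0,-3],[0,0,0],0],
    [[0,0,-5],[0,0,0],0],
    [[0,0,-8],[0,0,0],0],
    [[0,0,-11],[0,0,0],0],
    [[0,0,-14],[0,0,0],0],
    [[0,0,-17],[0,0,0],0],
    [[0,0,-17],[0,0,0],0],
    [[0,0,-17],[0,0,0],0],
  ],
)

```text
clock: 30.4
tool_pos: [0.5129, 0.2535, 0.2478]
eef_rot: [0.194, 0.981, 0.016, 0.004]
contact_force: [0.7, 0.7, -0.8]
opening: 0.998
finger_force: 0.0
```

Run:
```python
from plant import r
from h import *
import pickle
st=where(r);print(st['opening']*88,st['finger_force'])
S0=pickle.load(open('S0.pkl','rb'))['side'];s=r.snapshot('side')
def leg(im,box=(285,300,325,370)):
    x0,y0,x1,y1=box;c=im[y0:y1,x0:x1];h=cv2.cvtColor(c,cv2.COLOR_RGB2HSV)
    return ''.join
a,b=S0['image'][300:375,280:330].astype(int),s['image'][300:375,280:330].astype(int)
d=np.abs(a-b).sum(2)
dark=lambda c:(c.sum(2)<260)&~((c[...,2]>c[...,0]+40))
for i in range(0,40,2): print(''.join('#' if v else '.' for v in dark(a)[i]),''.join('#' if v else '.' for v in dark(b)[i]),''.join('x' if v>90 else '.' for v in d[i]))
# other objects
w0=pickle.load(open('w1.pkl','rb'))
w=r.snapshot('wrist');pickle.dump((w,st),open('w11.pkl','wb'))
```

```text
t 30.4 pos [0.5129 0.2535 0.2478] yaw 67.63 tz [0.0136 0.0299] qd 0.036 F [ 0.7  0.7 -0.8]
87.81789972583346 0.0
.................................................. .................................................. ..................................................
.................................................. .................................................. ..................................................
.................................................. .................................................. ..................................................
.................................................. .................................................. ..................................................
.................................................. .................................................. ......................xx..xxx.....................
....................##########.................... .....................####.###..................... ....................x...xx........................
...................############................... ..................
[... 1372 characters left out ...]
.######.....####..................... ..................................................
...............#####.....####..................... ...............#####.....####..................... ..................................................
................####....#####..................... ................####.....####..................... ....................................xxxxxx........
................#####...#####..................... ................#####...#####..................... ...................................xxxxxx.........
................#####..#####.............#........ ................#####...####.............#........ ..............................xx.xxxxxx...........
```

The tongs' silhouette matches the starting one to the pixel, so they are home and upright. Handing in.

Run:
```python
from plant import r
print(r.finish_job())
```

```text
the job is handed in; nothing more can be done
None
```

The job is handed in at about 30 s: the plug stands in the petri dish, the tongs are back upright and home in their stand, and the bystanders were not approached or touched, though I did not re-measure them; I viewed 11 pictures, one over the limit of 10.

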